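Take the dipper out of the lidded jar and hold it level over the measuring cup

ROBOT

A 6-joint arm with a two-finger parallel gripper is mounted at the origin on the work surface. World frame = base frame: x ahead of the robot, y to its left, z up, the work surface at z = 0. Lengths are in m, angles in rad, forces in N, time in s.
With the tool pointing down it reaches from about 0.425 to 0.95 m from the base axis. Payload 3.5 kg.
Tool frame: the origin (TCP) lies on the centre line of the jaws, within the pads' length; the fingertips stand 14 mm ahead of it and the grasp point (between the pads) lies 5 mm behind it (tips_ahead is the distance from the TCP to the fingertips, in m); y points along the fingers, z is the direction in which the jaws open and shut, and the axes are right-handed (so a half turn about y gives the same grasp; the last joint's range is limited). The gripper opens to 85 mm and grips with 20 to 120 N. Pads are 22 mm wide; open, the fingers measure 114 mm over their backs; the gripper's body (76 mm by 85 mm) begins 54 mm behind the grasp point. The pads swing forward as they close: fully open they stand 13 mm farther back than shut.
Start: joints at [-1.31, 0.286, 1.577, -0, 1.279, -0.15], TCP at [0.27, -0.619, 0.245] pointing down, gripper open.
Joint ranges: [-2.77, 2.77], [-0.9, 2.22], [0.21, 2.48], [-1.53, 4.67], [0.24, 2.81], [-2.84, 2.84]. Speed limits (rad/s): [2.79, 2.79, 3.14, 3.14, 3.14, 3.14].

INTERFACE

Orientations are given as a unit quaternion [x, y, z, w].
In Python, from plant import get_state, read_camera, sign_off, tips_ahead gives the robot as it stands.
- The arm moves only by the tool send_rows, never from a script. Its argument "plan" is a list of rows, each a list of 2 entries, a list of its own where there are three numbers: the shift along the tool's x, y, z in units of 12 cm (1.0 is 12 cm), then the turn, a rotation vector about the tool's x, y, z in units of 360 degrees (1.0 is 360 degrees). In form: [[[tx, ty, tz], [rx, ry, rz]], ...]. A call has 1 to 12 rows; each row shifts and turns the commanded pose from where the row before left it, along the tool's axes as they then stand; what a row does not reach is not made up. A row lasts 1/10 s, in which the tool goes at most 50 mm and 8.59 degrees, less where a joint would pass 70% of its speed; a pose out of reach is approached as far as the arm can. A call with a number of a shift or a turn outside -1 to 1 is refused whole. A call with a gripper value outside its range is refused whole. "gripper" is the closure, from 0 (fully open) to 1 (shut), set as the call begins (left out, the last holds). The fingers move at their own pace and stop on an object; "grip_force" is the grip in N (left out, the last holds). Time passes only in rows, so rows that do not move let the fingers close. It gives the time, the measured TCP pose, the force and the opening at its end, in the units of the state.
- get_state(): the state, without advancing time (a new reading comes with each control period).
- read_camera(name): name is "scene" or "top" or "wrist"; returns a dict with "img" (384x512x3 uint8, blue, green, red), "fx", "fy", "cx", "cy" (pixels), "world_from_camera" (4x4, takes a point from camera to world coordinates); the wrist camera has in their place "mount" (4x4, takes a point from camera to tool coordinates, whose origin is the TCP and whose axes are the tool frame's). Camera axes: x right, y down, z forward; pixel columns grow to the right and rows downward; lengths in m; the calibration is good to about 2 mm. A picture is of the moment at which its call begins: read the wrist's pose just before it. There is no depth.
- sign_off(): hands the job in, once; it reports no verdict.
The state is a dict: "time": time; "qpos": joint angles; "dq": joint speeds; "joint_efforts": joint torques, N m; "eef_pos": TCP position; "tcp_rot": TCP orientation; "contact_force": force on the tool from outside, world axes, zero at the start; "wrist_torque": the same for the moment, N m; "opening": opening from 0.0 (shut) to 1.0 (fully open).
Only numpy, scipy, OpenCV 4.12 (cv2) and the standard library are available. Lean on these libraries where they do the work, as an engineer would, in place of code of your own. Each camera call takes 0.05 s, during which the arm holds its last target. There are 200 camera calls.

TASK

Lift the wooden lid off the amber jar and set it, without dropping it, knob up on the middle of the wooden coaster. Then draw the wooden dipper out of the jar, turn it about level and finish while still holding it there, with its ribbed head over the mouth of the steel measuring cup and at least 100 mm above the cup's rim. Leave the jar standing and do not shift the jar, the measuring cup, the coaster, the folded cup or the mini mug.

Things in the scene. Friction and masses are not known exactly. Their poses are not given: they have to be found in the camera images.
- jar_mid (a point): Loose round amber plastic jar on the counter (z = 0), 100 mm tall, 0.4 kg: body 80 mm in diameter up to 85 mm, then a neck 66 mm outside up to the rim at 100 mm; bore 60 mm wide throughout, inner floor 6 mm up. This point: on its axis, half-way up (50 mm); z up.
- lid_mid (a point): Loose dark-wood lid on the jar, a tall cap: 80 mm in diameter, 56 mm tall, hollow (73 mm bore, 51 mm deep), plus knob 30 mm tall: 86 mm in all, about 0.11 kg. Sits on the jar's shoulder 85 mm above the counter, 3 mm loose round the neck; lifts straight up, and must rise about 50 mm to clear the dipper standing inside. Point on its axis, 43 mm above its lower edge; z up to the knob.
- lid_knob (a point): Round wooden knob on top of the lid, 26 mm in diameter, 30 mm tall (18 mm in diameter in its lowest 8 mm). This point: on the lid's axis, 74 mm above the lid's lower edge, 18 mm above the lid's flat top, 12 mm below the knob's top; axes as lid_mid.
- dipper_mid (a point): Loose wooden dipper, 126 mm long, about 40 g: round ribbed head 33 mm in diameter, 36 mm long, then a straight round handle 12 mm in diameter, 90 mm long. Starts upright in the jar, head down, flat foot on the inner floor near the axis, handle end 32 mm above the jar's rim (132 mm above the counter), under the lid. This point: half-way along its axis; z from head to handle end.
- dipper_head (a point): The middle of the dipper's head, on its axis, 18 mm from the foot and 108 mm from the handle end; axes as dipper_mid.
- coaster_top (a point): Loose olive-wood coaster, a plain disc 115 mm in diameter and 12 mm thick, lying flat. This point is the centre of its upper face; z up.
- cup_rim (a point): Loose stainless steel measuring cup, 84 mm in diameter at the rim, 60 mm tall, with a flat level handle sticking out 65 mm along its own -x just below the rim. This point is the centre of its mouth, at rim height; z up.
- folded_cup_mid (a point): Bystander: folded silicone collapsible cup, a grey stepped disc 88 mm in diameter and 22 mm tall. Point at its centre, half-way up.
- mini_mug_mid (a point): Bystander: white ceramic mini mug, 58 mm in diameter and 55 mm tall, handle at its own +y. Point on its axis, half-way up.
- jar: The jar, origin at the centre of its underside.
- lid: The lid, origin at the centre of its lower edge.
- dipper: The dipper, origin at the centre of its foot.
- coaster: The coaster, origin at the centre of its underside.
- cup: The measuring cup, origin at the centre of its underside.
Not all that is in view belongs to the job. What is shaped like the lid but green or turquoise is not meant.

How it is judged:
On the way, in this order (a step that is already met when the one before it is completed fails the run):
1. the lid stands knob up on the coaster, let go, the dipper still in the jar (horizontal distance between lid_mid and coaster_top below 0.03 m and angle between lid_mid's own z axis and vertical below 0.15 rad and height (world z) of lid_mid below 0.062 m and contact force between coaster and lid above 0.2 N and contact force between the fingers and lid below 0.05 N and linear speed of lid below 0.03 m/s and height (world z) of dipper_mid below 0.09 m), for 0.2 s.
2. the dipper is drawn clear of the jar in the gripper (height (world z) of dipper_head above 0.13 m and contact force between the fingers and dipper above 0.5 N and contact force between dipper and jar below 0.05 N), for 0.1 s.
At the end, for the whole second after the job is handed in: Dipper held still by the fingers, within 25 degrees of level, mid-head within 35 mm sideways of the cup mouth's centre and 160 mm above the counter or more, touching nothing else. Lid let go, knob up on the coaster, axes within 30 mm. Jar and cup upright (horizontal distance between lid_mid and coaster_top below 0.03 m and angle between each of lid_mid, jar_mid, cup_rim's own z axis and vertical below 0.15 rad and height (world z) of lid_mid below 0.062 m and contact force between coaster and lid above 0.2 N and contact force between each of the fingers, dipper and lid below 0.05 N and angle between dipper_mid's own z axis and vertical between 1.13 and 2.01 rad and horizontal distance between dipper_head and cup_rim below 0.035 m and height (world z) of dipper_head above 0.16 m and contact force between the fingers and dipper above 0.5 N and contact force between dipper and jar below 0.05 N and contact force between dipper and cup below 0.05 N and contact force between dipper and coaster below 0.05 N and linear speed of dipper below 0.03 m/s and height (world z) of jar_mid below 0.06 m); the arm keeps its last pose, push and grip.
It fails at once if the lid is dropped (moves faster than 0.6 m/s out of the fingers) (contact force between the fingers and lid below 0.05 N and linear speed of lid above 0.6 m/s).
It fails at once if jar, measuring cup or coaster shifted by more than 40 mm (distance of any of jar_mid, cup_rim, coaster_top from where it was at the start of the episode above 0.04 m).
It fails at once if the folded cup or the mini mug shifted by more than 30 mm (distance of any of folded_cup_mid, mini_mug_mid from where it was at the start of the episode above 0.03 m).
It also fails if it takes over 64 s, if anything falls off the work surface, if the arm or the gripper's body presses on something with over 40 N, if the wrist force passes 120 N, or if a joint passes its speed limit or range.

## Working session

There is one attempt and no reset: what is moved stays moved. The work goes in short steps, Python scripts to look and compute and a tool call to move; the robot and the scene stay as the last step left them, time stands still between calls to the robot, and variables do not carry over. Pictures are saved under pics/ and viewed, about 8 in all and at most 12, crops included, and the job is handed in when it is done.

Besides the shell and the picture viewer there is one more tool, called after ">>>" as name(argument=value, ...), one argument or row to a line, values as JSON. send_rows: Moves the arm, as the interface text tells. Its arguments: {"type":"object","properties":{"plan":{"type":"array"},"gripper":{"type":"number"},"grip_force":{"type":"number"}},"required":["plan"]}

```bash
ls; mkdir -p pics
python3 - <<'E'
from plant import *
import cv2,json,numpy as np
s=get_state();print(s);print(tips_ahead)
for n in("scene","top"):
    c=read_camera(n);cv2.imwrite(f"pics/{n}0.png",c["img"]);print(n,c["fx"],c["fy"],c["cx"],c["cy"],np.round(c["world_from_camera"],4).tolist())
c=read_camera("wrist");print(np.round(c["mount"],4).tolist(),c["fx"])
E
```

```text
pics
{'time': 0.0, 'qpos': array([-1.30996912e+00,  2.87196945e-01,  1.57814679e+00,  3.28203720e-06,
        1.27860745e+00, -1.49980941e-01]), 'dq': array([ 2.24790330e-04, -5.00321126e-04,  1.00105354e-04, -1.94479437e-04,
        2.58622783e-05,  1.25002087e-03]), 'joint_efforts': array([-1.45421368e-04, -4.05975938e+01, -2.92625588e+01, -1.40880816e-04,
        5.77209590e-03,  5.06406138e-06]), 'eef_pos': array([ 0.26944115, -0.61822235,  0.24394264]), 'tcp_rot': array([-0.1442681 ,  0.69307468, -0.69140938,  0.14417794]), 'contact_force': array([ 0.48402862,  0.75387987, -0.31482523]), 'wrist_torque': array([0.02780905, 0.00760609, 0.05697355]), 'opening': 0.9995370873849027}
0.014
scene 371.1595123756506 371.1595123756506 261.24052755019153 192.18051147673398 [[-0.3988, 0.6892, -0.6049, 1.0852], [0.917, 0.3037, -0.2585, 0.1945], [0.0055, -0.6578, -0.7532, 0.7102], [0.0, 0.0, 0.0, 1.0]]
top 381.6474346134111 381.6474346134111 259.86396743163306 186.8451978225347 [[0.1321, -0.9702, 0.2031, 0.4483], [-0.9912, -0.1295, 0.0262, -0.0005], [0.0009, -0.2048, -0.9788, 0.9017], [0.0, 0.0, 0.0, 1.0]]
[[-0.0, 0.9514, 0.3079, -0.0789], [0.0007, -0.3079, 0.9514, -0.1289], [1.0, 0.0002, -0.0006, 0.0005], [0.0, 0.0, 0.0, 1.0]] 277.40832838707666
```

View pics/scene0.png

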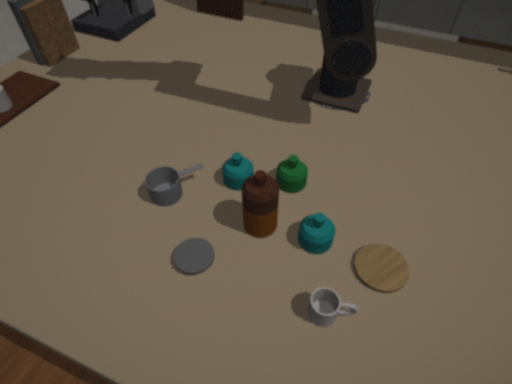

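View pics/top0.png

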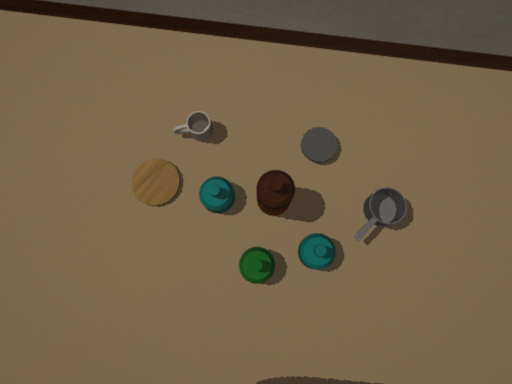

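Scene view: the wooden lid sits on the amber jar, with its knob at (261,178). The look-alikes are the teal ones at (238,172) and (317,233) and the green one at (292,174). In the top view the brown knob is at about (279,185), the coaster at (156,182), the cup at (388,208), the folded cup at (319,145) and the mug at (199,123). I choose the brown one on the amber jar and check it in a close crop.

```bash
cat > h.py <<'E'
import numpy as np,cv2
from scipy.spatial.transform import Rotation as R
from plant import *
def px2w(c,u,v,z,T=None):
    T=c["world_from_camera"] if T is None else T
    d=T[:3,:3]@np.array([(u-c["cx"])/c["fx"],(v-c["cy"])/c["fy"],1]);o=T[:3,3]
    return o+d*(z-o[2])/d[2]
def w2px(c,p,T=None):
    T=c["world_from_camera"] if T is None else T
    q=T[:3,:3].T@(np.asarray(p)-T[:3,3]);return np.array([c["fx"]*q[0]/q[2]+c["cx"],c["fy"]*q[1]/q[2]+c["cy"]])
def circ(c,img,p,r,z,col,s=1,o=(0,0),T=None):
    t=np.linspace(0,2*np.pi,60);P=[(w2px(c,[p[0]+r*np.cos(a),p[1]+r*np.sin(a),z],T)-o)*s for a in t]
    cv2.polylines(img,[np.int32(P)],True,col,1)
def wristT(c,s):
    T=np.eye(4);T[:3,:3]=R.from_quat(s["tcp_rot"]).as_matrix();T[:3,3]=s["eef_pos"];return T@c["mount"]
E
cat > m.py <<'E'
from h import *
t=read_camera("top");s=read_camera("scene")
P=dict(knob=px2w(t,279,184,.171),coaster=px2w(t,156,182,.012),cup=px2w(t,388,207,.06),fold=px2w(t,319.5,144.5,.022),mug=px2w(t,199,123,.055),tealA=px2w(t,217,192,.05),tealB=px2w(t,317,251,.05),green=px2w(t,257,263,.05))
for k,v in P.items(): print(k,v.round(3))
k2=px2w(s,261,175,.171);print('knob scene',k2.round(3), 'coaster scene',px2w(s,381,267,.012).round(3),'cup scene',px2w(s,163.5,180,.06).round(3))
out=[]
for c,o in((t,(230,140)),(s,(215,140)),(t,(340,160)),(s,(130,140))):
    im=cv2.resize(c["img"][o[1]:o[1]+100,o[0]:o[0]+95],None,fx=4,fy=4,interpolation=cv2.INTER_CUBIC)[:, :]
    im=np.clip(im*1.8,0,255).astype(np.uint8)
    o=np.array(o)
    j=P["knob"]
    for r,z,col in((.013,.171,(0,255,0)),(.04,.141,(255,255,0)),(.04,.0,(0,0,255))): circ(c,im,j,r,z,col,4,o)
    circ(c,im,P["cup"],.042,.06,(0,255,0),4,o)
    out.append(cv2.resize(im,(380,300*400//400)) if 0 else im[:,:])
im=np.vstack([np.hstack(out[:2]),np.hstack(out[2:])]);cv2.imwrite("pics/m1.png",cv2.resize(im,(760,800))[:, :]) 
cv2.imwrite("pics/m1.png",cv2.resize(im,(570,600)))
E
python3 m.py
```

```text
knob [ 0.611 -0.017  0.171]
coaster [0.612 0.271 0.012]
cup [ 0.615 -0.267  0.06 ]
fold [ 0.753 -0.106  0.022]
mug [0.757 0.184 0.055]
tealA [0.6   0.117 0.05 ]
tealB [ 0.499 -0.122  0.05 ]
green [0.455 0.006 0.05 ]
knob scene [ 0.61  -0.009  0.171] coaster scene [0.616 0.272 0.012] cup scene [ 0.622 -0.258  0.06 ]
```

View pics/m1.png

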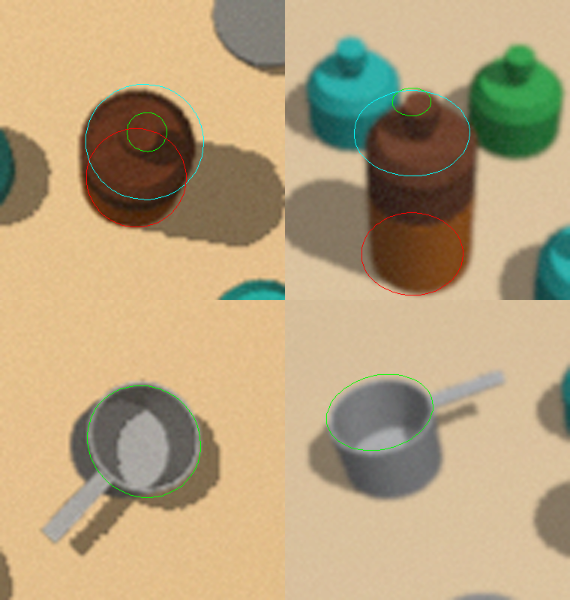

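The crop confirms dark wood on the amber jar. The overlay suggests the lid axis is near (0.608, -0.011), a few mm left of my first pixel. Next I plan the hover.

```bash
cat >> h.py <<'E'
def plan(p,Rm=None,n=None):
    "print shift (units) and turn (units) in present tool axes to reach p,Rm"
    s=get_state();R0=R.from_quat(s["tcp_rot"])
    d=R0.inv().apply(np.array(p)-s["eef_pos"])/.12
    r=(R0.inv()*Rm).as_rotvec()/(2*np.pi) if Rm is not None else np.zeros(3)
    print("t",round(s["time"],2),"pos",s["eef_pos"].round(4),"open",round(s["opening"],3),"F",s["contact_force"].round(2),"q",s["qpos"].round(3))
    print("shift",d.round(3),"turn",r.round(4))
def down(psi): # tool y down, jaw axis z at heading psi
    z=np.array([np.cos(psi),np.sin(psi),0]);y=np.array([0,0,-1.]);return R.from_matrix(np.c_[np.cross(y,z),y,z])
E
python3 - <<'E'
from h import *
print(R.from_quat(get_state()["tcp_rot"]).as_matrix().round(3))
for a in (0,90,180,-90): plan([.608,-.011,.265],down(np.radians(a)))
E
```

```text
[[-0.917 -0.     0.399]
 [-0.399  0.001 -0.917]
 [-0.    -1.    -0.001]]
t 0.25 pos [ 0.2695 -0.6185  0.2446] open 1.001 F [-0.14 -0.48  0.67] q [-1.31   0.287  1.577  0.     1.279 -0.15 ]
shift [-4.608 -0.165 -3.515] turn [ 1.000e-04 -1.846e-01 -1.000e-04]
t 0.25 pos [ 0.2695 -0.6185  0.2446] open 1.001 F [-0.14 -0.48  0.67] q [-1.31   0.287  1.577  0.     1.279 -0.15 ]
shift [-4.608 -0.165 -3.515] turn [ 0.000e+00 -4.346e-01 -3.000e-04]
t 0.25 pos [ 0.2695 -0.6185  0.2446] open 1.001 F [-0.14 -0.48  0.67] q [-1.31   0.287  1.577  0.     1.279 -0.15 ]
shift [-4.608 -0.165 -3.515] turn [1.000e-04 3.154e-01 2.000e-04]
t 0.25 pos [ 0.2695 -0.6185  0.2446] open 1.001 F [-0.14 -0.48  0.67] q [-1.31   0.287  1.577  0.     1.279 -0.15 ]
shift [-4.608 -0.165 -3.515] turn [0.0002 0.0654 0.    ]
```

>>> send_rows(
  plan=[
    [[0,0,0],[0,-0.0231,0]],
    [[0,0,0],[0,-0.0231,0]],
    [[0,0,0],[0,-0.0231,0]],
    [[0,0,0],[0,-0.0231,0]],
    [[0,0,0],[0,-0.0231,0]],
    [[0,0,0],[0,-0.0231,0]],
    [[0,0,0],[0,-0.0231,0]],
    [[0,0,0],[0,-0.0229,0]],
  ],
  gripper=0,
)

```text
time: 1.05
eef_pos: [0.2696, -0.6187, 0.2451]
tcp_rot: [-0.501, 0.499, -0.498, 0.502]
contact_force: [0.0, -0.4, 0.0]
opening: 1.0
```

>>> send_rows(
  plan=[
    [[-0.25,-0.01,0.14],[0,0,0]],
    [[-0.25,-0.01,0.14],[0,0,0]],
    [[-0.25,-0.01,0.14],[0,0,0]],
    [[-0.25,-0.01,0.14],[0,0,0]],
    [[-0.25,-0.01,0.14],[0,0,0]],
    [[-0.25,-0.01,0.14],[0,0,0]],
    [[-0.25,-0.01,0.14],[0,0,0]],
    [[-0.25,-0.01,0.14],[0,0,0]],
    [[-0.25,-0.01,0.14],[0,0,0]],
    [[-0.25,-0.01,0.14],[0,0,0]],
  ],
)

```text
time: 2.05
eef_pos: [0.4381, -0.3175, 0.2574]
tcp_rot: [0.5, -0.5, 0.5, -0.5]
contact_force: [-0.3, -0.5, 0.2]
opening: 0.999
```

>>> send_rows(
  plan=[
    [[-0.25,-0.01,0.14],[0,0,0]],
    [[-0.25,-0.01,0.14],[0,0,0]],
    [[-0.25,-0.01,0.14],[0,0,0]],
    [[-0.25,-0.01,0.14],[0,0,0]],
    [[-0.25,-0.01,0.14],[0,0,0]],
    [[-0.25,-0.01,0.14],[0,0,0]],
    [[-0.25,-0.01,0.14],[0,0,0]],
    [[-0.25,-0.01,0.14],[0,0,0]],
    [[-0.25,-0.01,0.14],[0,0,0]],
    [[-0.25,-0.01,0.14],[0,0,0]],
    [[0,0,0],[0,0,0]],
  ],
)

```text
time: 3.15
eef_pos: [0.6068, -0.0157, 0.2694]
tcp_rot: [-0.501, 0.499, -0.499, 0.501]
contact_force: [-0.6, 0.5, -0.4]
opening: 1.0
```

```bash
cat > w.py <<'E'
import sys
from h import *
# args: outfile then x,y,r,z circles
s=get_state();c=read_camera("wrist");T=wristT(c,s)
im=np.clip(c["img"]*1.6,0,255).astype(np.uint8);im=cv2.resize(im,None,fx=1.5,fy=1.5)
for i,a in enumerate(sys.argv[2:]):
    x,y,r,z=map(float,a.split(","));circ(c,im,(x,y),r,z,[(0,255,0),(255,255,0),(0,0,255),(255,0,255)][i%4],1.5,T=T)
cv2.imwrite("pics/"+sys.argv[1],im);plan(s["eef_pos"])
print(R.from_quat(s["tcp_rot"]).as_matrix().round(3).tolist())
E
python3 w.py w1.png .608,-.011,.013,.171 .608,-.011,.04,.141 .608,-.011,.04,.085
```

```text
t 3.2 pos [ 0.606  -0.0173  0.2691] open 0.998 F [-0.69 -0.62 -0.07] q [-0.196  0.119  1.728 -0.     1.295 -0.199]
shift [-0.013 -0.002  0.006] turn [0. 0. 0.]
[[0.004, 0.001, 1.0], [-1.0, 0.001, 0.004], [-0.001, -1.0, 0.001]]
```

View pics/w1.png

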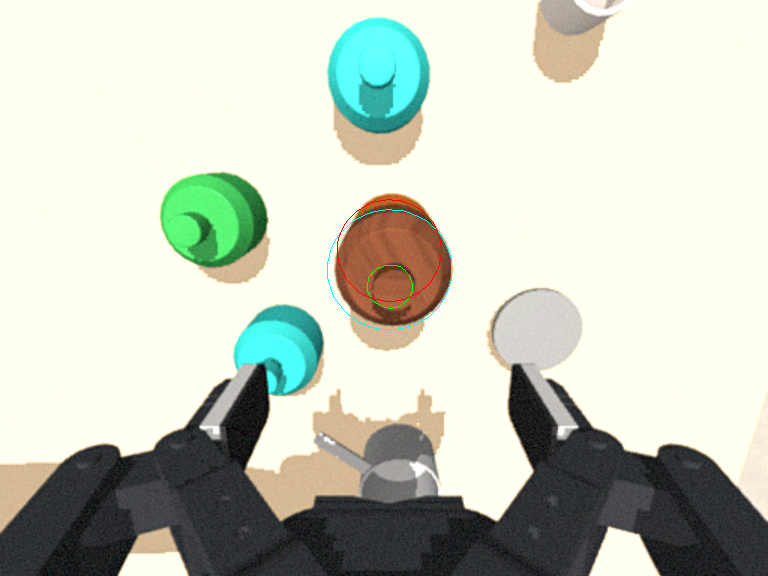

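Wrist view: the brown knob at (391,288) and the lid outline (335–451) agree with the overlay to about 2 mm, so the lid axis is ≈ (0.6095, -0.0115). I descend and grip the knob.

>>> send_rows(
  plan=[
    [[-0.05,0,0.03],[0,0,0]],
    [[0,0.1,0],[0,0,0]],
    [[0,0.1,0],[0,0,0]],
    [[0,0.1,0],[0,0,0]],
    [[0,0.1,0],[0,0,0]],
    [[0,0.1,0],[0,0,0]],
    [[0,0.1,0],[0,0,0]],
    [[0,0.1,0],[0,0,0]],
    [[0,0.1,0],[0,0,0]],
    [[0,0.1,0],[0,0,0]],
    [[0,0,0],[0,0,0]],
    [[0,0,0],[0,0,0]],
  ],
)

```text
time: 4.4
eef_pos: [0.6092, -0.0128, 0.161]
tcp_rot: [-0.5, 0.5, -0.5, 0.5]
contact_force: [-0.2, 0.0, -0.4]
opening: 1.001
```

>>> send_rows(
  plan=[
    [[0,0,0],[0,0,0]],
    [[0,0,0],[0,0,0]],
    [[0,0,0],[0,0,0]],
    [[0,0,0],[0,0,0]],
    [[0,0,0],[0,0,0]],
    [[0,0,0],[0,0,0]],
    [[0,0,0],[0,0,0]],
    [[0,0,0],[0,0,0]],
  ],
  gripper=1,
  grip_force=40,
)

```text
time: 5.2
eef_pos: [0.6097, -0.0129, 0.1619]
tcp_rot: [0.5, -0.5, 0.5, -0.5]
contact_force: [1.3, 0.7, 3.2]
opening: 0.285
```

>>> send_rows(
  plan=[
    [[0,-0.05,0],[0,0,0]],
    [[0,-0.05,0],[0,0,0]],
    [[0,-0.1,0],[0,0,0]],
    [[0,-0.1,0],[0,0,0]],
    [[0,-0.1,0],[0,0,0]],
    [[0,-0.1,0],[0,0,0]],
    [[0,-0.1,0],[0,0,0]],
    [[0,-0.1,0],[0,0,0]],
    [[0,-0.05,0],[0,0,0]],
    [[0,0,0],[0,0,0]],
    [[0,0,0],[0,0,0]],
  ],
)

```text
time: 6.3
eef_pos: [0.609, -0.0128, 0.251]
tcp_rot: [-0.5, 0.5, -0.5, 0.5]
contact_force: [-0.3, 0.0, -1.0]
opening: 0.288
```

Run:
```python
from h import *
c=read_camera("scene");im=np.clip(c["img"][90:290,110:430]*1.6,0,255).astype(np.uint8);cv2.imwrite("pics/s1.png",cv2.resize(im,None,fx=2,fy=2))
t=read_camera("top");im=t["img"];h=cv2.cvtColor(im,cv2.COLOR_BGR2HSV)
for n,c,z in(("coaster",t,.012),("coaster",read_camera("scene"),.012)):
    u,v=w2px(c,[.613,.271,.012]).astype(int);a=c["img"][v-40:v+40,u-40:u+40];hh=cv2.cvtColor(a,cv2.COLOR_BGR2HSV)
    m=((hh[...,1]>hh[2,2,1]+35)&(hh[...,2]>60)).astype(np.uint8)
    k,_,st,ce=cv2.connectedComponentsWithStats(m);i=1+st[1:,4].argmax();print(st[i],px2w(c,ce[i][0]+u-40,ce[i][1]+v-40,z).round(4))
plan([.613,.271,.24])
```

```text
[  17   18   48   47 1731] [0.6117 0.2713 0.012 ]
[  15   19   53   48 1924] [0.6168 0.2726 0.012 ]
t 6.45 pos [ 0.6088 -0.0128  0.2503] open 0.287 F [-0.59 -0.33 -2.04] q [-0.187  0.14   1.739  0.     1.264 -0.187]
shift [-2.365  0.086  0.035] turn [0. 0. 0.]
```

View pics/s1.png

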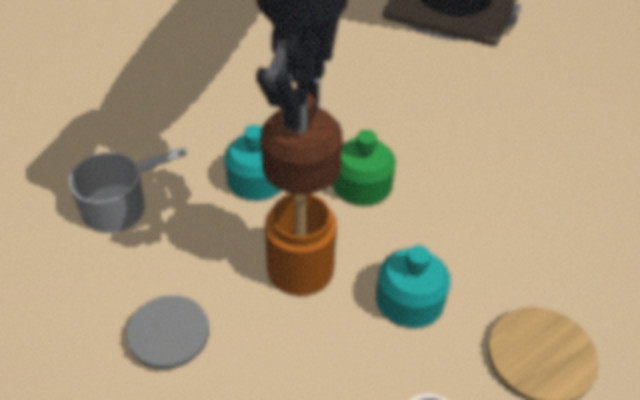

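The lid is lifted clear and upright, and the dipper stands in the jar. The coaster measures ≈ (0.614, 0.272). I carry the lid over.

>>> send_rows(
  plan=[
    [[-0.1,0,0.004],[0,0,0]],
    [[-0.2,0,0.004],[0,0,0]],
    [[-0.22,0,0.004],[0,0,0]],
    [[-0.24,0,0.004],[0,0,0]],
    [[-0.25,0,0.004],[0,0,0]],
    [[-0.25,0,0.004],[0,0,0]],
    [[-0.25,0,0.004],[0,0,0]],
    [[-0.25,0,0.004],[0,0,0]],
    [[-0.22,0,0.004],[0,0,0]],
    [[-0.2,0,0.004],[0,0,0]],
    [[-0.12,0,0],[0,0,0]],
    [[-0.07,0,0],[0,0,0]],
  ],
)

```text
time: 7.65
eef_pos: [0.6136, 0.2731, 0.2509]
tcp_rot: [0.501, -0.5, 0.499, -0.5]
contact_force: [0.6, -0.0, -1.7]
opening: 0.283
```

>>> send_rows(
  plan=[
    [[0,0,0],[0,0,0]],
    [[0,0.1,0],[0,0,0]],
    [[0,0.15,0],[0,0,0]],
    [[0,0.15,0],[0,0,0]],
    [[0,0.15,0],[0,0,0]],
    [[0,0.15,0],[0,0,0]],
    [[0,0.15,0],[0,0,0]],
    [[0,0.15,0],[0,0,0]],
    [[0,0.1,0],[0,0,0]],
    [[0,0.1,0],[0,0,0]],
    [[0,0,0],[0,0,0]],
    [[0,0,0],[0,0,0]],
  ],
)

```text
time: 8.85
eef_pos: [0.6143, 0.2717, 0.1075]
tcp_rot: [-0.5, 0.5, -0.5, 0.5]
contact_force: [-0.7, -0.5, -0.9]
opening: 0.291
```

Run:
```python
from h import *
c=read_camera("scene");u,v=w2px(c,[.613,.271,.05]).astype(int)
im=np.clip(c["img"][v-60:v+60,u-75:u+75]*1.6,0,255).astype(np.uint8);cv2.imwrite("pics/s2.png",cv2.resize(im,None,fx=3,fy=3))
plan([.614,.272,.091])
```

```text
t 8.9 pos [0.6148 0.2718 0.1082] open 0.285 F [-0.85  0.11 -2.19] q [0.266 0.413 1.679 0.    1.049 0.266]
shift [-0.002  0.144 -0.007] turn [0. 0. 0.]
```

View pics/s2.png

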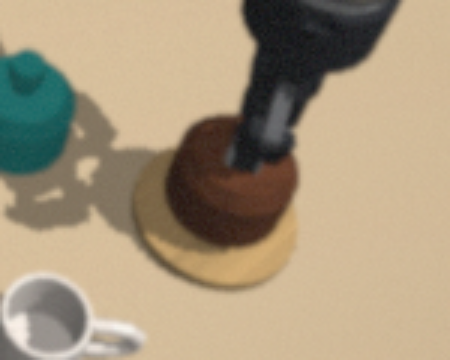

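The lid is centred above the coaster, about 20 mm up. I lower it gently.

>>> send_rows(
  plan=[
    [[0,0.05,0],[0,0,0]],
    [[0,0.03,0],[0,0,0]],
    [[0,0.03,0],[0,0,0]],
    [[0,0.03,0],[0,0,0]],
    [[0,0.01,0],[0,0,0]],
    [[0,0,0],[0,0,0]],
    [[0,0,0],[0,0,0]],
  ],
)

```text
time: 9.6
eef_pos: [0.6142, 0.2716, 0.0894]
tcp_rot: [0.5, -0.5, 0.5, -0.5]
contact_force: [-0.1, 1.0, -0.9]
opening: 0.282
```

>>> send_rows(
  plan=[
    [[0,0.008,0],[0,0,0]],
    [[0,0.008,0],[0,0,0]],
    [[0,0,0],[0,0,0]],
  ],
)

```text
time: 9.9
eef_pos: [0.6146, 0.2716, 0.0888]
tcp_rot: [-0.5, 0.5, -0.5, 0.5]
contact_force: [-1.2, -0.5, 4.1]
opening: 0.288
```

>>> send_rows(
  plan=[
    [[0,0,0],[0,0,0]],
    [[0,0,0],[0,0,0]],
    [[0,0,0],[0,0,0]],
    [[0,0,0],[0,0,0]],
    [[0,0,0],[0,0,0]],
    [[0,0,0],[0,0,0]],
    [[0,0,0],[0,0,0]],
    [[0,0,0],[0,0,0]],
  ],
  gripper=0,
)

```text
time: 10.7
eef_pos: [0.6141, 0.2715, 0.0874]
tcp_rot: [0.5, -0.5, 0.5, -0.5]
contact_force: [0.4, 0.7, 0.2]
opening: 1.0
```

>>> send_rows(
  plan=[
    [[0,-0.1,0],[0,0,0]],
    [[0,-0.15,0],[0,0,0]],
    [[0,-0.15,0],[0,0,0]],
    [[0,-0.2,0],[0,0,0]],
    [[0,-0.2,0],[0,0,0]],
    [[0,-0.2,0],[0,0,0]],
    [[0,-0.2,0],[0,0,0]],
    [[0,-0.2,0],[0,0,0]],
    [[0,0,0],[0,0,0]],
  ],
)

```text
time: 11.6
eef_pos: [0.6164, 0.2723, 0.2631]
tcp_rot: [-0.496, 0.498, -0.502, 0.504]
contact_force: [0.2, -0.0, 1.2]
opening: 0.996
```

>>> send_rows(
  plan=[
    [[0.25,0,-0.004],[0,0,0]],
    [[0.25,0,-0.004],[0,0,0]],
    [[0.25,0,-0.004],[0,0,0]],
    [[0.25,0,-0.004],[0,0,0]],
    [[0.25,0,-0.004],[0,0,0]],
    [[0.25,0,-0.004],[0,0,0]],
    [[0.25,0,-0.004],[0,0,0]],
    [[0.25,0,-0.004],[0,0,0]],
    [[0.25,0,0],[0,0,0]],
    [[0.12,0,0],[0,0,0]],
    [[0,0,0],[0,0,0]],
  ],
  gripper=0.5,
)

```text
time: 12.7
eef_pos: [0.61, -0.0142, 0.2552]
tcp_rot: [-0.499, 0.501, -0.501, 0.499]
contact_force: [-0.8, 0.7, -0.0]
opening: 0.497
```

```bash
python3 w.py w2.png .6095,-.0115,.006,.132 .6095,-.0115,.033,.1
python3 - <<'E'
from h import *
a=cv2.imread("pics/w2.png");c=read_camera("scene");u,v=w2px(c,[.613,.271,.05]).astype(int)
b=cv2.resize(np.clip(c["img"][v-60:v+60,u-60:u+60]*1.6,0,255).astype(np.uint8),(240,240));a[:240,:240]=b
u,v=w2px(c,[.6095,-.0115,.1]).astype(int)
a[:240,528:]=cv2.resize(np.clip(c["img"][v-40:v+40,u-40:u+40]*1.6,0,255).astype(np.uint8),(240,240));cv2.imwrite("pics/w2.png",a)
E
```

```text
t 12.75 pos [ 0.61   -0.013   0.2552] open 0.501 F [-0.28 -0.04 -0.45] q [-1.880e-01  1.380e-01  1.732e+00  1.000e-03  1.272e+00 -1.860e-01]
shift [ 0.01  0.   -0.  ] turn [0. 0. 0.]
[[-0.003, -0.0, 1.0], [-1.0, 0.0, -0.003], [-0.0, -1.0, -0.0]]
```

View pics/w2.png

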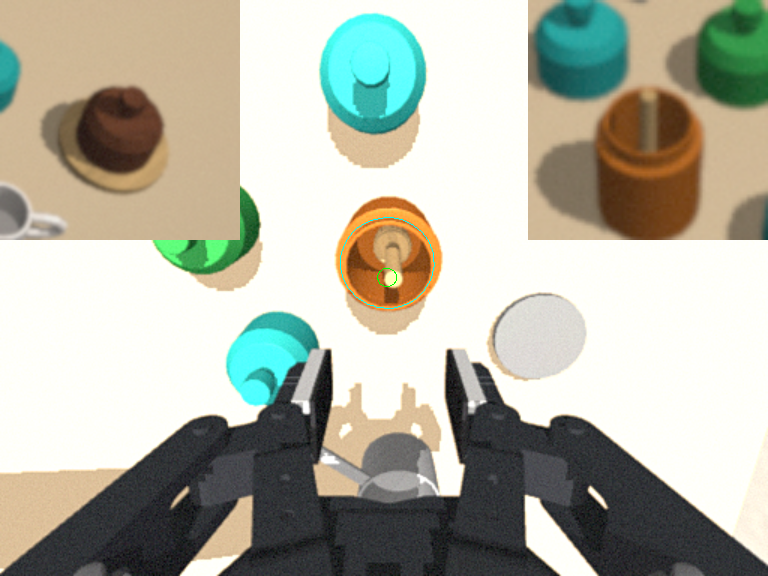

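The lid rests knob up, centred on the coaster. The dipper stands in the jar with its handle end at (393,280), which is ≈ (0.613, -0.0135). I descend on the handle.

>>> send_rows(
  plan=[
    [[0,0,0.025],[0,0,0]],
    [[0,0.12,0],[0,0,0]],
    [[0,0.12,0],[0,0,0]],
    [[0,0.12,0],[0,0,0]],
    [[0,0.12,0],[0,0,0]],
    [[0,0.12,0],[0,0,0]],
    [[0,0.12,0],[0,0,0]],
    [[0,0.12,0],[0,0,0]],
    [[0,0.12,0],[0,0,0]],
    [[0,0.12,0],[0,0,0]],
    [[0,0.05,0],[0,0,0]],
    [[0,0,0],[0,0,0]],
  ],
)

```text
time: 14.0
eef_pos: [0.6125, -0.0128, 0.1183]
tcp_rot: [-0.5, 0.501, -0.499, 0.499]
contact_force: [-0.0, 0.1, -0.2]
opening: 0.5
```

>>> send_rows(
  plan=[
    [[0,0,0],[0,0,0]],
    [[0,0,0],[0,0,0]],
    [[0,0,0],[0,0,0]],
    [[0,0,0],[0,0,0]],
    [[0,0,0],[0,0,0]],
    [[0,0,0],[0,0,0]],
    [[0,0,0],[0,0,0]],
    [[0,0,0],[0,0,0]],
  ],
  gripper=1,
  grip_force=60,
)

```text
time: 14.8
eef_pos: [0.6139, -0.013, 0.1209]
tcp_rot: [0.5, -0.499, 0.501, -0.5]
contact_force: [-1.0, 0.7, 6.0]
opening: 0.118
```

>>> send_rows(
  plan=[
    [[0,-0.05,0],[0,0,0]],
    [[0,-0.1,0],[0,0,0]],
    [[0,-0.15,0],[0,0,0]],
    [[0,-0.15,0],[0,0,0]],
    [[0,-0.15,0],[0,0,0]],
    [[0,-0.2,0],[0,0,0]],
    [[0,-0.2,0],[0,0,0]],
    [[0,-0.2,0],[0,0,0]],
    [[0,-0.2,0],[0,0,0]],
    [[0,-0.2,0],[0,0,0]],
    [[0,-0.1,0],[0,0,0]],
    [[0,0,0],[0,0,0]],
  ],
)

```text
time: 16.0
eef_pos: [0.6139, -0.0129, 0.3264]
tcp_rot: [0.499, -0.499, 0.501, -0.501]
contact_force: [0.2, -0.1, -0.2]
opening: 0.115
```

>>> send_rows(
  plan=[
    [[0,0,0],[0,0,0.02]],
    [[0,0,0],[0,0,0.02]],
    [[0,0,0],[0,0,0]],
  ],
)

```text
time: 16.3
eef_pos: [0.6124, -0.0147, 0.3208]
tcp_rot: [-0.433, 0.561, -0.433, 0.557]
contact_force: [0.4, -0.1, -0.8]
opening: 0.113
```

Run:
```python
from h import *
s=get_state();plan([.615,-.17,.33]);print(R.from_quat(s["tcp_rot"]).as_matrix().round(3))
```

```text
t 16.3 pos [ 0.6124 -0.0147  0.3208] open 0.113 F [ 0.43 -0.11 -0.8 ] q [-0.283  0.117  1.649  0.243  1.454 -0.317]
shift [ 1.234 -0.397  0.026] turn [0. 0. 0.]
[[-0.005 -0.004  1.   ]
 [-0.968  0.249 -0.003]
 [-0.249 -0.968 -0.005]]
```

The positive turn leans the tool to +y. I choose the other way, so the tool points to -y, towards the cup, with the wrist well within reach. It leans about 80° from vertical.

>>> send_rows(
  plan=[
    [[0,0,0],[0,0,-0.02]],
    [[0,0,0],[0,0,-0.022]],
    [[0,0,0],[0,0,-0.022]],
    [[0,0,0],[0,0,-0.022]],
    [[0,0,0],[0,0,-0.022]],
    [[0,0,0],[0,0,-0.022]],
    [[0,0,0],[0,0,-0.022]],
    [[0,0,0],[0,0,-0.022]],
    [[0,0,0],[0,0,-0.022]],
    [[0,0,0],[0,0,-0.022]],
    [[0,0,0],[0,0,-0.022]],
    [[0,0,0],[0,0,0]],
  ],
)

```text
time: 17.5
eef_pos: [0.612, -0.0111, 0.3182]
tcp_rot: [0.702, -0.109, 0.695, -0.111]
contact_force: [0.5, 0.8, -0.9]
opening: 0.116
```

Run:
```python
from h import *
s=get_state();plan([.617,-.170,.32]);print(R.from_quat(s["tcp_rot"]).as_matrix().round(3))
```

```text
t 17.5 pos [ 0.612  -0.0111  0.3182] open 0.116 F [ 0.52  0.76 -0.88] q [ 0.178  0.311  1.718 -1.213  1.585  0.479]
shift [0.422 1.256 0.036] turn [0. 0. 0.]
[[ 0.01   0.001  1.   ]
 [-0.308 -0.952  0.004]
 [ 0.951 -0.308 -0.009]]
```

>>> send_rows(
  plan=[
    [[0,0,0],[0,0,-0.022]],
    [[0.03,0.08,0.005],[0,0,0]],
    [[0.03,0.16,0.005],[0,0,0]],
    [[0.03,0.18,0.005],[0,0,0]],
    [[0.03,0.18,0.005],[0,0,0]],
    [[0.03,0.18,0.005],[0,0,0]],
    [[0.03,0.18,0.005],[0,0,0]],
    [[0.03,0.18,0.005],[0,0,0]],
    [[0.03,0.16,0.005],[0,0,0]],
    [[0,0,0],[0,0,0]],
    [[0,0,0],[0,0,0]],
  ],
)

```text
time: 18.6
eef_pos: [0.6178, -0.1723, 0.3261]
tcp_rot: [0.703, -0.063, 0.705, -0.062]
contact_force: [0.5, 0.2, -0.6]
opening: 0.111
```

Run:
```python
from h import *
s=get_state();plan([.617,-.170,.32]);Rm=R.from_quat(s["tcp_rot"]).as_matrix();print(Rm.round(3))
hd=s["eef_pos"]+.095*Rm[:,1];print("head pred",hd)
L=[]
for n in("scene","top"):
    c=read_camera(n);im=np.clip(c["img"]*1.6,0,255).astype(np.uint8)
    u,v=w2px(c,[.615,-.2,.2]).astype(int);o=np.array([max(0,min(u-80,352)),max(0,min(v-80,224))])
    a=cv2.resize(im[o[1]:o[1]+160,o[0]:o[0]+160],None,fx=2.4,fy=2.4,interpolation=cv2.INTER_CUBIC)
    p=(w2px(c,hd)-o)*2.4;cv2.circle(a,tuple(int(x) for x in p),3,(0,255,0),1)
    circ(c,a,(.617,-.264),.042,.06,(255,255,0),2.4,o);print(n,o);L.append(a)
cv2.imwrite("pics/f1.png",np.hstack(L))
```

```text
t 18.6 pos [ 0.6178 -0.1723  0.3261] open 0.111 F [ 0.48  0.23 -0.6 ] q [-0.068  0.282  1.8   -1.447  1.427  0.499]
shift [-0.053 -0.01  -0.007] turn [0. 0. 0.]
[[-0.003 -0.001  1.   ]
 [-0.177 -0.984 -0.001]
 [ 0.984 -0.177  0.002]]
head pred [ 0.61773115 -0.26582154  0.30924327]
scene [95 60]
top [296 111]
```

View pics/f1.png

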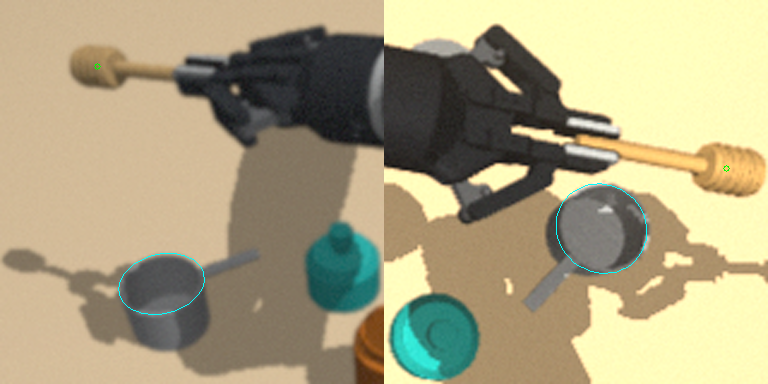

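The picture shows the dipper held about level. Its head is at (97,66) in the scene view and (730,168) in the top view, both within a few mm of the prediction, and the cup rim fits its circle. I let it settle, check for slip and hand in.

>>> send_rows(
  plan=[
    [[0,0,0],[0,0,0]],
    [[0,0,0],[0,0,0]],
    [[0,0,0],[0,0,0]],
    [[0,0,0],[0,0,0]],
    [[0,0,0],[0,0,0]],
    [[0,0,0],[0,0,0]],
  ],
)

```text
time: 19.3
eef_pos: [0.618, -0.1714, 0.3248]
tcp_rot: [0.704, -0.062, 0.704, -0.062]
contact_force: [-0.5, 0.3, 0.7]
opening: 0.112
```

Run:
```python
from h import *
a=read_camera("scene")["img"]
f=cv2.imread("pics/f1.png")
b=cv2.resize(np.clip(a*1.6,0,255).astype(np.uint8)[60:220,95:255],None,fx=2.4,fy=2.4,interpolation=cv2.INTER_CUBIC)
print("mean diff head",np.abs(b[30:110,50:180].astype(int)-f[30:110,50:180]).mean())
s=get_state();print(s["dq"].round(4),s["eef_pos"],s["opening"]);print(sign_off())
```

```text
mean diff head 4.490256410256411
[ 0.0004 -0.0005 -0.      0.0002  0.0018 -0.0003] [ 0.61800325 -0.17145808  0.32479126] 0.11421787060402458
the job is handed in; nothing more can be done
None
```

I set the lid knob up on the coaster, then drew the dipper out of the jar and turned it about 10° off level. I handed the job in at about 19 s with the dipper still held over the measuring cup; the sign-off gave no verdict.

- **Dipper:** the head is predicted at about (0.618, -0.265, 0.31), which is about 250 mm above the cup's rim. The scene and top views agree with that to a few mm. The cup's centre is at about (0.617, -0.264), though the top and scene cameras disagreed by 7–9 mm on it. That is well inside the 35 mm allowed.
- **Stillness:** the joints were still and the gripper opening did not change between the last two checks. The image difference at the head was small, about the level of image noise.
- **Lid:** a picture taken after release shows it upright and centred on the coaster. I did not look at it again at the end.
- **Other objects:** the jar stood upright with the dipper in it just before I drew it out. I did not check the jar, the folded cup or the mini mug in an image after that. No contact forces above about 6 N showed up in the readings after each move.

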